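Seat a measuring probe in the ring column

ROBOT

A 7-joint arm with a two-finger parallel gripper is mounted at the origin on the work surface. World frame = base frame: x ahead of the robot, y to its left, z up, the work surface at z = 0. Lengths are in m, angles in rad, forces in N, time in s.
With the tool pointing down it reaches from about 0.4 to 0.85 m from the base axis. Payload 10.4 kg.
Tool frame: the origin (TCP) lies at the very end of the fingers, on their centre line; the grasp point (between the pads) lies 19 mm behind it; z points along the fingers, x is the direction in which the jaws open and shut, and the axes are right-handed (so a half turn about z gives the same grasp; the last joint's range is limited). The gripper opens to 87 mm and grips with 3 to 60 N. Pads are 19 mm wide; open, the fingers measure 117 mm over their backs; the gripper's body (75 mm by 190 mm) begins 51 mm behind the grasp point.
Start: joints at [-1.155, 0.332, -0.065, 1.46, 0.022, 1.35, -0.088], TCP at [0.266, 0.566, 0.223] pointing down, gripper open.
Joint ranges: [-2.6, 2.6], [-0.5, 2.12], [-1.47, 1.34], [0.16, 2.42], [-1.27, 4.41], [0.06, 2.06], [-2.6, 2.6]. Speed limits (rad/s): [2.22, 2.22, 2.79, 2.79, 3.14, 3.14, 3.14].

INTERFACE

Orientations are given as a unit quaternion [x, y, z, w].
In Python, from bench import r gives the robot as it stands. The module is installed in compiled form; this text tells all that it offers.
- The arm moves only by the tool carry_out, never from a script. Its argument "commands" is a list that holds one entry, the list of rows, each a list of 7 numbers: the closure in counts, from 0 (fully open) to 255 (shut), then the shift along the tool's x, y, z in units of 25 mm (1.0 is 25 mm), then the turn, a rotation vector about the tool's x, y, z in units of 5 degrees (1.0 is 5 degrees). A call has 1 to 12 rows; each row is the pose to reach, as a shift and turn from the pose measured when the call began, along the tool's axes at that moment; what a row does not reach only later rows make up. A row lasts 1/8 s, in which the tool goes at most 62.5 mm and 10.7 degrees, less where a joint would pass 70% of its speed; a pose out of reach is approached as far as the arm can. A call with a gripper value outside its range is refused whole. The fingers move at their own pace and stop on an object; "grip_force" is the grip in N (left out, the last holds). Time passes only in rows, so rows that repeat a pose let the fingers close. It gives the time, the measured TCP pose, the force and the opening at its end, in the units of the state.
- r.read_state(): the state, without advancing time (a new reading comes with each control period).
- r.camera(name): name is "side" or "top"; returns the picture (384x512x3 uint8, blue, green, red); there is no depth.
- r.camera_info(name): a dict with "fx", "fy", "cx", "cy" (pixels), "origin" and "rotation" of the camera in the world. Camera axes: x right, y down, z forward; pixel columns grow to the right and rows downward; lengths in m; the calibration is good to about 2 mm. A picture is of the moment at which its call begins. camera_info takes no time and is no camera call.
- r.close_job(): hands the job in, once; it reports no verdict.
The state is a dict: "time": time; "joint_positions": joint angles; "joint_vel": joint speeds; "joint_torque": joint torques, N m; "ee_pos": TCP position; "eef_rot": TCP orientation; "ft_force": force on the tool from outside, world axes, zero at the start; "torque": the same for the moment, N m; "width": finger opening in m.
Only numpy, scipy, OpenCV 4.12 (cv2) and the standard library are available. Lean on these libraries where they do the work, as an engineer would, in place of code of your own. Each camera call takes 0.05 s, during which the arm holds its last target.

TASK

Take the thicker, blue-capped probe out of the white rack and lower it, tip down, through the column's rings of shrinking size until the lowest, orange ring stops it; the two white rings sit loosely and merely drag until the probe has nudged them aside. Keeping hold, press it down against the sprung orange ring with about 8 N for a second, never with more than 20 N on the column, then ease off and let go so that it stands at rest in the column. Do not drop it, and leave the other things where they are.

Things in the scene. Friction and masses are not known exactly. Their poses are not given: they have to be found in the camera images.
- probe: the probe to seat: upright round rod 176 mm long plus a 4 mm stub on top, 90 to 150 g; grey body 20 mm and blue cap 26 mm in diameter, the cap from 140 to 176 mm above the tip. The lowest 10 mm taper to a flat tip 8 mm wide. Origin: centre of the tip's end; z points up to the cap. It starts tip down in one of the rack's holes, the tip 10 mm above the table.
- probe_tip (a point): centre of the probe's flat lower end (the same point as its origin)
- rack: white fixed block 90 x 170 x 60 mm (x, y, z), origin at the centre of its underside; two upright blind holes 23 mm wide, 50 mm deep, at y = -45 and +45 mm in its frame; one holds the probe, the other the slim probe, either way round
- stand: the column, fixed: grey base 155 x 120 x 12 mm, a steel post 154 mm high at x = +82 mm in its frame with arms to four rings, each 8 mm thick, above one another on one upright axis, the z axis of this frame. Bores from the top: blue 34 mm, white 28, white 23, orange 14 (the 20 mm probe cannot pass it). Origin: on that axis at table level (underside of the base).
- white_rings (a point): point on the axis 100 mm above the table, midway between the white rings (bore 28 mm at 108 to 116 mm height, bore 23 mm at 84 to 92 mm). Each floats level and stays where left, up to 4 mm off the axis in the stand's x and y (unmeasured; limits 5 mm). The probe's taper pushes it aside against 1.5 N of friction per direction; that can feel like up to about 6 N upwards.
- stop_zone (a point): point on the axis 48 mm above the table, midway in the range where the orange stop ring may be clamped: its upper face lies anywhere from 30 to 66 mm above the table (unmeasured). The probe's tip is about 5 mm below that face when the taper meets the bore. From there the ring springs down up to 10 mm at 1.2 N per mm, then is solid.
- column_mouth (a point): centre of the blue top ring's upper face, 140 mm above the table, on the rings' axis
- slim_probe: bystander: thinner probe, grey body 13 mm and red cap 18 mm in diameter, same length and same origin as the probe, in the rack's other hole; its top stands 190 mm above the table
- buffer_clear: bystander: white bottle, 60 mm wide, 130 mm high, origin under its centre
- buffer_pink: bystander: pink bottle, 60 mm wide, 130 mm high, origin under its centre
- beaker: bystander: clear plastic beaker, 64 mm wide, 70 mm high, origin under its centre
- sample_jar: bystander: amber jar with black lid, 44 mm wide, 60 mm high, origin under its centre
- screwdriver: bystander: screwdriver 170 mm long lying along its x axis
- spare_ring: bystander: loose white ring 40 mm wide, 8 mm thick, in the blue tray at the back right
Mind the look-alikes: they are no part of the job. What is shaped like the probe but yellow is not meant.

How it is judged:
By the outcome, as a careful person would: the job done as asked, in the order asked, and still so for the second after the job is handed in, with the robot touching nothing.
It also fails if it takes over 61 s, if anything falls off the work surface, if the arm or the gripper's body presses on something with over 40 N, if the wrist force passes 120 N, or if a joint passes its speed limit or range.

## Working session

There is one attempt and no reset: what is moved stays moved. The work goes in short steps, Python scripts to look and compute and a tool call to move; the robot and the scene stay as the last step left them, time stands still between calls to the robot, and variables do not carry over. Pictures are saved under pics/ and viewed, and the job is handed in when it is done.

Besides the shell and the picture viewer there is one more tool, called after "Call:" as name([rows], argument=value, ...), one row to a line, values as JSON. carry_out: Moves the arm, as the interface text tells. Its arguments: {"type":"object","properties":{"commands":{"type":"array"},"grip_force":{"type":"number"}},"required":["commands"]}

```bash
mkdir -p pics; python3 - <<'E'
from bench import r
import cv2
s=r.read_state();print(s['time'],s['ee_pos'],s['eef_rot'],s['ft_force'],s['width'])
for n in('side','top'):
    cv2.imwrite(f'pics/{n}0.png',r.camera(n)); i=r.camera_info(n);print(n,i)
E
```

```text
0.0 [0.26538392 0.56542124 0.22175544] [ 8.44053002e-01  5.36259281e-01 -5.86502412e-04  4.11867831e-04] [-0.2674498   0.24843031  0.73285523] 0.08757748732064617
side {'fx': 412.9416264433504, 'fy': 412.9416264433504, 'cx': 251.46368192789714, 'cy': 187.63651222716348, 'origin': array([ 0.28037666, -0.75208475,  0.84173722]), 'rotation': array([ 0.89736207, -0.1878666 ,  0.09053283, -0.38891035])}
top {'fx': 401.25815728584087, 'fy': 401.25815728584087, 'cx': 252.90622277847538, 'cy': 194.6327085488445, 'origin': array([ 0.38051054, -0.05217899,  1.18509147]), 'rotation': array([ 0.72846052, -0.67687622,  0.07188177, -0.07756837])}
```

View pics/side0.png

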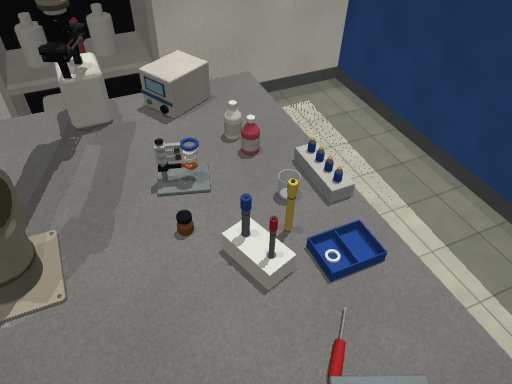

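View pics/top0.png

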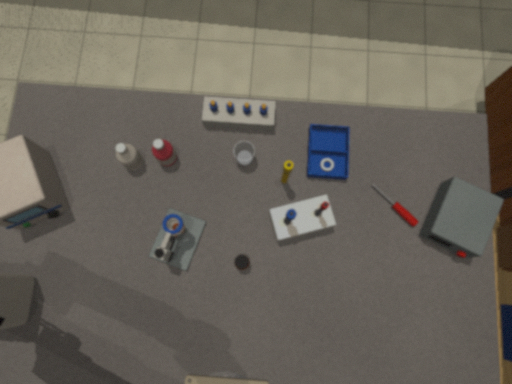

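```bash
cat > h.py <<'E'
import cv2,numpy as np
from scipy.spatial.transform import Rotation as R
from bench import r
def cam(n):
    i=r.camera_info(n); return i,R.from_quat(i['rotation']).as_matrix() if np.size(i['rotation'])==4 else i['rotation']
def ray(n,u,v):
    i,M=cam(n); d=M@np.array([(u-i['cx'])/i['fx'],(v-i['cy'])/i['fy'],1]); return i['origin'],d/np.linalg.norm(d)
def plane(n,u,v,z):
    o,d=ray(n,u,v); return o+d*(z-o[2])/d[2]
def tri(a,b):
    o1,d1=ray('side',*a);o2,d2=ray('top',*b)
    A=np.stack([d1,-d2],1);t=np.linalg.lstsq(A,o2-o1,rcond=None)[0]
    p,q=o1+d1*t[0],o2+d2*t[1]; return (p+q)/2,np.linalg.norm(p-q)
def proj(n,p):
    i,M=cam(n); c=M.T@(np.array(p)-i['origin']); return np.array([i['fx']*c[0]/c[2]+i['cx'],i['fy']*c[1]/c[2]+i['cy']])
def crop(n,img,x,y,w,h,k,name):
    c=cv2.resize(img[y:y+h,x:x+w],None,fx=k,fy=k,interpolation=cv2.INTER_CUBIC); cv2.imwrite('pics/'+name,c)
E
python3 - <<'E'
from h import *
s=cv2.imread('pics/side0.png');t=cv2.imread('pics/top0.png')
A=lambda i,x,y,w,h:cv2.resize(i[y:y+h,x:x+w],(400,300),interpolation=cv2.INTER_CUBIC)
cv2.imwrite('pics/c1.png',np.vstack([np.hstack([A(s,220,170,100,75),A(s,145,125,80,60)]),np.hstack([A(t,265,150,80,60),A(t,140,200,80,60)])]))
for n,im in(('side',s),('top',t)):
    hsv=cv2.cvtColor(im,cv2.COLOR_BGR2HSV)
    for c,lo,hi in(('blue',(105,120,50),(125,255,255)),('yellow',(20,120,60),(35,255,255)),('orange',(5,150,80),(18,255,255)),('red',(172,150,50),(180,255,255))):
        m=cv2.inRange(hsv,lo,hi);k,l,st,ce=cv2.connectedComponentsWithStats(m)
        for j in range(1,k):
            if st[j,4]>12 and st[j,4]<2000: print(n,c,st[j],ce[j].round(1))
E
```

```text
side blue [141  89  31  17  80] [156.1  97.6]
side blue [180 138  19  13 140] [188.8 143.8]
side blue [308 141   8  12  62] [311.3 146.9]
side blue [316 151   8  11  65] [319.5 156.5]
side blue [324 160   9  12  68] [328.2 166.2]
side blue [333 170  10  12  71] [337.5 176.5]
side blue [241 193  10  19 153] [245.5 202.5]
side blue [328 253   9   6  37] [332.  255.6]
side yellow [328 156   4   7  15] [329.5 158.5]
side yellow [337 167   5   6  16] [339.  169.4]
side yellow [285 179  13  52 405] [290.3 203.1]
side orange [181 162  17   7  70] [189.8 165.4]
side orange [177 222  16   7  38] [185.3 225.6]
side red [69 17  9  6 28] [73.1 19.8]
side red [78 42  7 11 54] [81.  47.5]
side red [242 124  17  16 211] [250.  131.9]
side red [242 150  16   5  28] [249.9 152.6]
top blue [ 308  125   41   54 1850] [328.2 150.3]
top blue [325 162   5   5  19] [326.8 164.2]
top blue [287 210   8   9  47] [290.4 214.4]
top blue [163 214  20  19 132] [172.4 223. ]
top yellow [282 160  12  23 155] [286.8 169.8]
top red [153 142  19  17 149] [163.4 151.5]
```

View pics/c1.png

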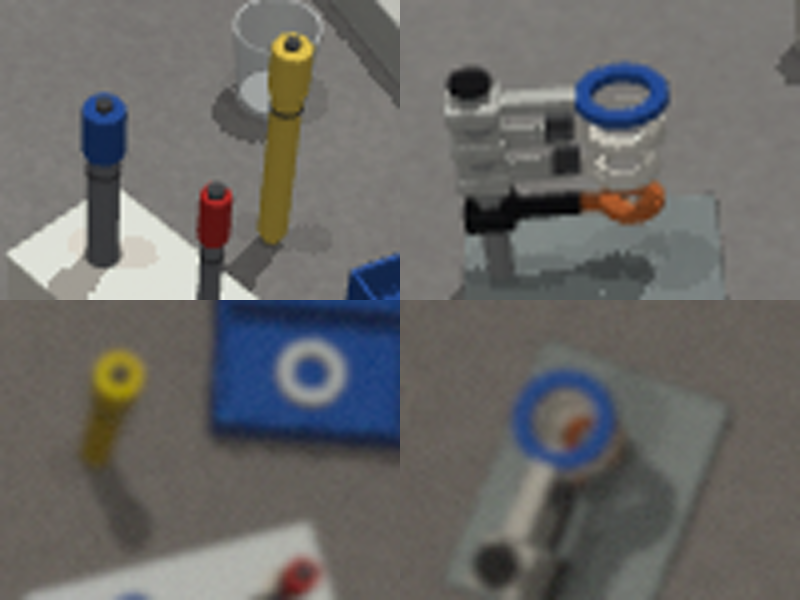

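```bash
python3 - <<'E'
from h import *
s=cv2.imread('pics/side0.png');t=cv2.imread('pics/top0.png')
A=lambda i,x,y,w,h:cv2.resize(i[y:y+h,x:x+w],(400,300),interpolation=cv2.INTER_CUBIC)
cv2.imwrite('pics/c2.png',np.vstack([np.hstack([A(s,225,185,40,30),A(s,170,130,40,30)]),np.hstack([A(t,270,195,40,30),A(t,153,209,40,30)])]))
for n,im,w in(('top',t,(155,208,36,32)),('side',s,(172,130,36,28))):
    x,y,W,H=w;k=8
    c=cv2.resize(im[y:y+H,x:x+W],None,fx=k,fy=k,interpolation=cv2.INTER_CUBIC)
    m=cv2.inRange(cv2.cvtColor(c,cv2.COLOR_BGR2HSV),(103,110,60),(127,255,255))
    cs,_=cv2.findContours(m,cv2.RETR_CCOMP,cv2.CHAIN_APPROX_NONE)
    for q in cs:
        if len(q)>60:
            e=cv2.fitEllipse(q);u=x+(e[0][0]+.5)/k-.5;v=y+(e[0][1]+.5)/k-.5
            print(n,len(q),u,v,np.array(e[1])/k,plane(n,u,v,.14))
print('yellow',tri((292,181),(289,163)))
E
```

```text
top 445 172.3262062072754 223.29330253601074 [18.85307121 19.75365257] [0.51250475 0.16983347 0.14      ]
top 314 172.3259506225586 223.46730518341064 [13.12092209 14.38022137] [0.51204745 0.16978103 0.14      ]
side 369 188.77557373046875 143.68523693084717 [12.74971199 18.81639862] [0.51023706 0.16618681 0.14      ]
side 207 188.6796588897705 143.68298149108887 [ 5.86493397 11.58011055] [0.50999312 0.16630076 0.14      ]
yellow (array([ 0.68383468, -0.12270869,  0.17896972]), np.float64(0.0071728520335367675))
```

View pics/c2.png

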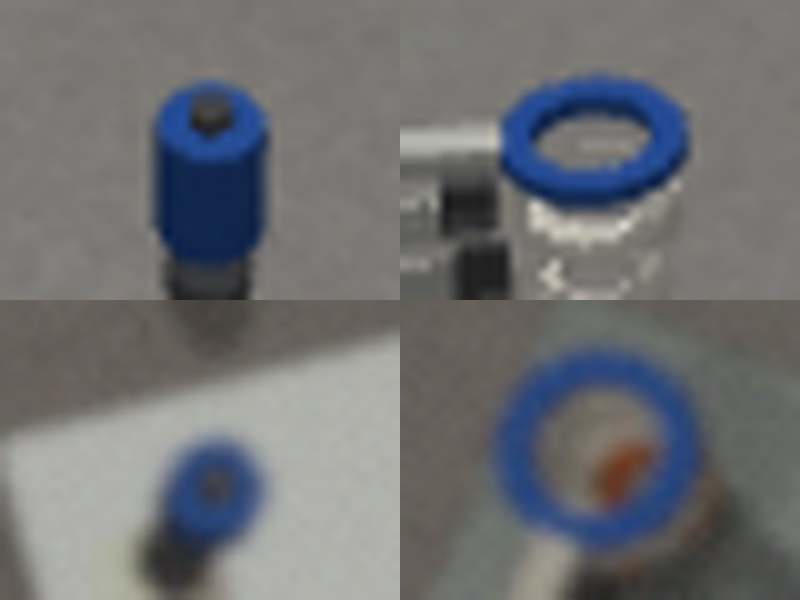

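```bash
python3 - <<'E'
from h import *
print('probe',tri((245.5,195.7),(291.0,213.2)),plane('side',245.5,195.7,.188),plane('top',291,213.2,.188))
print('mouth',tri((189.0,143.2),(172.3,223.4)),plane('side',189.,143.2,.139),plane('top',172.3,223.4,.14))
# post top: side and top
print('post',plane('side',145+470/5-.5,125+83/5-.5,.154),plane('top',140+95/5-.5,200+265/5-.5,.154))
print('slim',plane('side',220+217/4-.5,170+191/4-.5,.188),plane('top',265+304/5-.5,150+272/5,.188))
M=R.from_quat(r.read_state()['eef_rot']).as_matrix();print(M)
E
```

```text
probe (array([ 0.55314661, -0.13508507,  0.18904126]), np.float64(0.0009103094531958154)) [ 0.5531106  -0.13407734  0.188     ] [ 0.55377746 -0.13528187  0.188     ]
mouth (array([0.51223965, 0.17025024, 0.13835318]), np.float64(0.000378030296983979)) [0.51183613 0.16941528 0.139     ] [0.51221932 0.16986948 0.14      ]
post [0.63623385 0.10587547 0.154     ] [0.43357295 0.19335494 0.154     ]
slim [ 0.58261609 -0.21942175  0.188     ] [ 0.5826407  -0.22056614  0.188     ]
[[ 4.24802351e-01  9.05285990e-01 -4.89139701e-04]
 [ 9.05285276e-01 -4.24802631e-01 -1.13779897e-03]
 [-1.23782130e-03  4.05287101e-05 -9.99999233e-01]]
```

```bash
cat >> h.py <<'E'
def go(*ps,yaw=None):
    s=r.read_state();M=R.from_quat(s['eef_rot']).as_matrix()
    for p in ps: print(p,(M.T@(np.array(p)-s['ee_pos'])/.025).round(3))
    down=R.from_matrix(np.column_stack([M[:,0]*[1,1,0],np.cross([0,0,-1],M[:,0]*[1,1,0]),[0,0,-1]]));
    print('level',(R.from_quat(s['eef_rot']).inv()*down).as_rotvec(degrees=True)/5, s['time'],s['ee_pos'],s['ft_force'],s['width'])
E
python3 -c "
from h import *
go((.265,.565,.26),(.5534,-.1347,.26))"
```

```text
(0.265, 0.565, 0.26) [-0.026 -0.005 -1.526]
(0.5534, -0.1347, 0.26) [-20.463  22.327  -1.5  ]
level [4.64428557e-04 1.41843908e-02 5.86532692e-06] 0.1 [0.26538165 0.56548936 0.22185115] [-0.62335035  1.20109344  0.90159594] 0.08719760558211581
```

Call:
carry_out([
  [[0,-0.8,0.9,-1.5,0,0,0],[0,-2.2,2.4,-1.5,0,0,0],[0,-3.7,4.0,-1.5,0,0,0],[0,-5.2,5.7,-1.5,0,0,0],[0,-6.7,7.3,-1.5,0,0,0],[0,-8.2,9.0,-1.5,0,0,0],[0,-9.7,10.6,-1.5,0,0,0],[0,-11.2,12.2,-1.5,0,0,0],[0,-12.7,13.9,-1.5,0,0,0],[0,-14.2,15.5,-1.5,0,0,0],[0,-15.6,17.0,-1.5,0,0,0],[0,-16.8,18.3,-1.5,0,0,0]],
], grip_force=25)

```text
time: 1.6
ee_pos: [0.5014, -0.0111, 0.2598]
eef_rot: [0.844, 0.536, -0.001, 0.0]
ft_force: [-0.2, -1.2, -0.5]
width: 0.0868
```

```bash
python3 -c "
from h import *
go((.5534,-.1347,.26),(.5534,-.1347,.152))"
```

```text
(0.5534, -0.1347, 0.26) [-3.588  3.988 -0.004]
(0.5534, -0.1347, 0.152) [-3.582  3.988  4.316]
level [-7.50939703e-05  1.47798125e-02  6.00125974e-06] 1.6 [ 0.50136685 -0.01110488  0.25978747] [-0.2378485  -1.24234769 -0.5097378 ] 0.0868445948504327
```

Call:
carry_out([
  [[0,-1.3,1.5,0,0,0,0],[0,-2.6,2.9,0,0,0,0],[0,-3.4,3.8,0,0,0,0],[0,-3.58,3.99,0,0,0,0],[0,-3.58,3.99,0,0,0,0],[0,-3.58,3.99,0,0,0,0],[0,-3.58,3.99,0,0,0,0]],
])

```text
time: 2.48
ee_pos: [0.5535, -0.1334, 0.26]
eef_rot: [0.844, 0.537, -0.0, 0.0]
ft_force: [0.4, -0.3, -1.0]
width: 0.0872
```

```bash
python3 -c "
from h import *
t=r.camera('top');s=r.camera('side')
A=lambda i,x,y,w,h:cv2.resize(i[y:y+h,x:x+w],(400,300),interpolation=cv2.INTER_CUBIC)
cv2.imwrite('pics/c3.png',np.hstack([A(s,205,150,80,60),A(t,250,180,80,60)]))
go((.5534,-.1347,.26),(.5534,-.1347,.152))"
```

```text
(0.5534, -0.1347, 0.26) [-0.032  0.01   0.002]
(0.5534, -0.1347, 0.152) [-0.028  0.01   4.322]
level [1.26927120e-03 1.06271408e-02 3.71973638e-06] 2.575 [ 0.55350935 -0.13387598  0.26005982] [-0.26818006  0.39129187  0.54390018] 0.08707726998954395
```

View pics/c3.png

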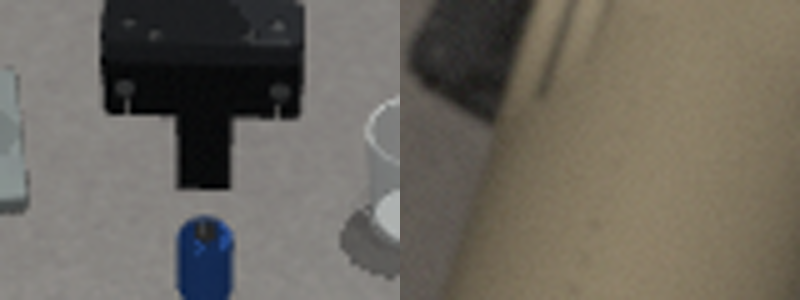

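The finger (crop column 204, row 188) is lined up over the blue cap's stub (205, 230), so I'm descending.

Call:
carry_out([
  [[0,-0.03,0.01,1.0,0,0,0],[0,-0.03,0.01,2.0,0,0,0],[0,-0.03,0.01,3.0,0,0,0],[0,-0.03,0.01,3.8,0,0,0],[0,-0.03,0.01,4.28,0,0,0],[0,-0.03,0.01,4.28,0,0,0],[0,-0.03,0.01,4.28,0,0,0]],
])

```text
time: 3.45
ee_pos: [0.5539, -0.1348, 0.1539]
eef_rot: [0.844, 0.536, 0.0, 0.001]
ft_force: [0.6, 0.3, 0.5]
width: 0.0868
```

Call:
carry_out([
  [[120,0,0,0,0,0,0],[200,0,0,0,0,0,0],[255,0,0,0,0,0,0],[255,0,0,0,0,0,0],[255,0,0,0,0,0,0],[255,0,0,0,0,0,0],[255,0,0,0,0,0,0],[255,0,0,0,0,0,0]],
], grip_force=25)

```text
time: 4.45
ee_pos: [0.5539, -0.1348, 0.1539]
eef_rot: [0.844, 0.536, 0.0, 0.001]
ft_force: [0.0, -0.2, 0.5]
width: 0.0252
```

```bash
python3 -c "
from h import *
s=r.camera('side')
crop('side',s,195,130,100,75,6,'c4.png')
go((.5534,-.1347,.30))"
```

```text
(0.5534, -0.1347, 0.3) [-0.006 -0.012 -5.844]
level [1.31996887e-02 5.84680237e-03 4.31529492e-06] 4.5 [ 0.55384384 -0.13482937  0.15389483] [-0.58648142 -0.14820148 -0.48346657] 0.025562977789902613
```

View pics/c4.png

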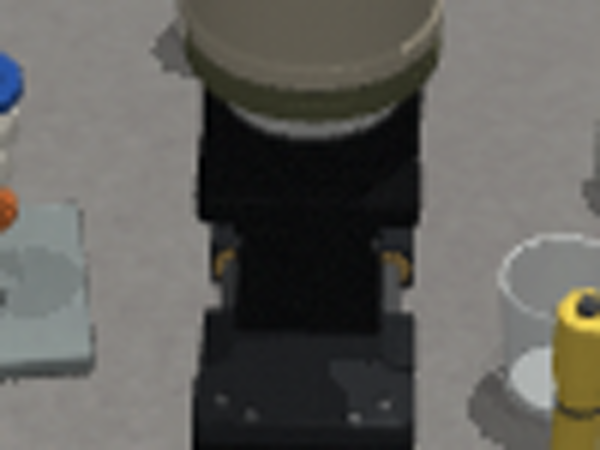

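Call:
carry_out([
  [[255,0,0,-0.4,0,0,0],[255,0,0,-1.2,0,0,0],[255,0,0,-2.2,0,0,0],[255,0,0,-3.2,0,0,0],[255,0,0,-4.2,0,0,0],[255,0,0,-5.2,0,0,0],[255,0,0,-6.2,0,0,0],[255,0,0,-6.9,0,0,0],[255,0,0,-7.2,0,0,0],[255,0,0,-7.2,0,0,0],[255,0,0,-7.2,0,0,0]],
])

```text
time: 5.88
ee_pos: [0.5534, -0.1346, 0.333]
eef_rot: [0.844, 0.536, -0.0, 0.0]
ft_force: [-0.1, -0.3, -0.7]
width: 0.0257
```

```bash
python3 -c "
from h import *
s=r.camera('side')
crop('side',s,195,100,133,100,6,'c5.png')
go((.5121,.1698,.33))"
```

```text
(0.5121, 0.1698, 0.33) [10.32  -6.666  0.111]
level [-1.49438777e-03  1.23639711e-02  3.43241358e-06] 5.925 [ 0.55340762 -0.13455149  0.33303227] [-0.4302115  -0.18871576 -0.56187264] 0.0254734974612861
```

View pics/c5.png

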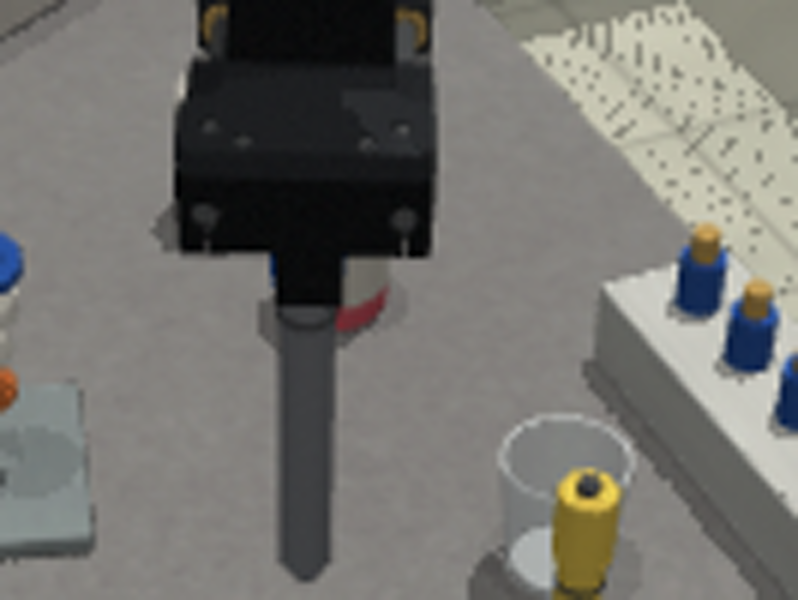

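```bash
python3 -c "
from h import *
p=r.read_state()['ee_pos'];print(proj('side',p-[0,0,.1439]),'seen 245.1 195.8')"
```

```text
[245.70612489 195.43986221] seen 245.1 195.8
```

Call:
carry_out([
  [[255,0.5,-0.3,0,0,0,0],[255,1.5,-1.0,0,0,0,0],[255,2.7,-1.75,0,0,0,0],[255,3.9,-2.5,0,0,0,0],[255,5.1,-3.3,0,0,0,0],[255,6.3,-4.1,0,0,0,0],[255,7.5,-4.85,0,0,0,0],[255,8.7,-5.6,0,0,0,0],[255,9.6,-6.2,0,0,0,0],[255,10.2,-6.6,0,0,0,0],[255,10.32,-6.67,0,0,0,0],[255,10.32,-6.67,0,0,0,0]],
])

```text
time: 7.42
ee_pos: [0.5122, 0.1691, 0.3327]
eef_rot: [0.844, 0.536, -0.001, 0.0]
ft_force: [0.0, -0.2, -0.5]
width: 0.0253
```

```bash
python3 -c "
from h import *
s=r.camera('side');t=r.camera('top')
crop('side',s,140,70,100,120,5,'c6.png')
crop('top',t,120,170,100,100,5,'c6t.png')
go((.5121,.1698,.30))
p=r.read_state()['ee_pos'];print(proj('side',p-[0,0,.1439]),proj('side',[.5121,.1698,.14]))"
```

```text
(0.5121, 0.1698, 0.3) [ 0.041 -0.029  1.315]
level [1.94999730e-03 1.30710688e-02 5.83971903e-06] 7.525 [0.51232707 0.16860851 0.33287428] [-1.12902579 -0.69733935 -1.80912167] 0.025052364045042273
[187.67695318 128.58285361] [189.01720401 142.8158379 ]
```

View pics/c6.png

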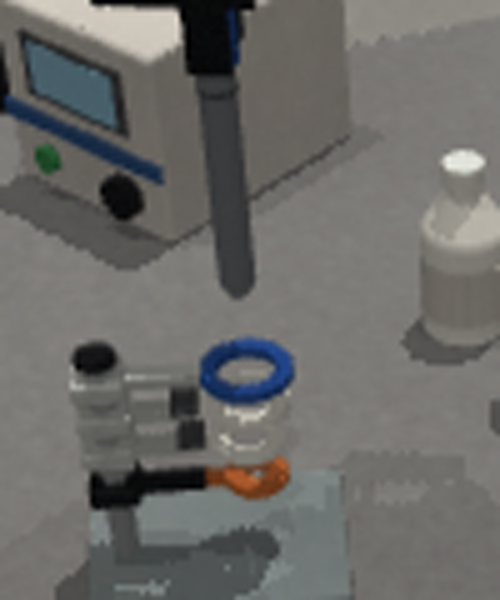

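View pics/c6t.png

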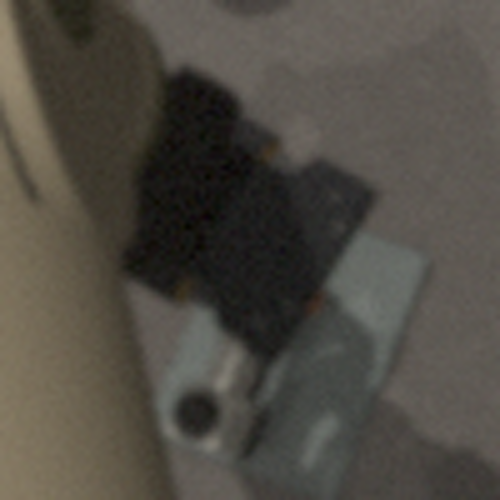

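```bash
python3 -c "
from h import *
p=r.read_state()['ee_pos'];print(p,'neck',proj('side',p-[0,0,.0039]),'mid',proj('side',p-[0,0,.075]))
i,M=cam('side');print(M[:,0])
s=r.camera('side');c=s[70:150,165:215]
# centre line of dark rod per row
g=cv2.cvtColor(c,cv2.COLOR_BGR2HSV)
big=cv2.resize(s[80:135,170:200],(600,1100)[::1],interpolation=cv2.INTER_CUBIC)[:, :]
cv2.imwrite('pics/c7.png',cv2.resize(big,(327,600)))
for v in range(88,128,3): print(v,[int(x) for x in cv2.cvtColor(s,cv2.COLOR_BGR2GRAY)[v,174:198]])
"
```

```text
[0.51232707 0.16860851 0.33287428] neck [182.70005594  82.12650664] mid [185.3373783  106.74432707]
[ 0.91301989 -0.40758704  0.01635493]
88 [97, 98, 98, 97, 97, 64, 44, 54, 55, 55, 50, 47, 38, 56, 100, 100, 99, 101, 101, 101, 101, 100, 101, 103]
91 [97, 98, 98, 98, 98, 97, 55, 58, 59, 60, 59, 59, 58, 58, 100, 99, 99, 101, 103, 102, 101, 101, 101, 102]
94 [98, 97, 98, 99, 97, 96, 73, 58, 59, 60, 60, 58, 56, 56, 88, 99, 100, 100, 101, 99, 100, 100, 101, 101]
97 [97, 96, 98, 98, 99, 98, 84, 56, 59, 61, 60, 58, 57, 56, 76, 99, 98, 99, 99, 100, 100, 100, 99, 101]
100 [97, 96, 97, 97, 98, 98, 97, 56, 59, 59, 59, 59, 57, 56, 66, 100, 100, 99, 100, 101, 100, 100, 100, 100]
103 [97, 98, 97, 98, 97, 97, 97, 74, 58, 60, 60, 60, 59, 57, 56, 101, 100, 101, 100, 99, 100, 99, 98, 99]
106 [97, 98, 96, 97, 98, 98, 99, 84, 56, 59, 60, 59, 59, 57, 55, 77, 100, 101, 99, 99, 78, 74, 104, 106]
109 [98, 98, 97, 97, 98, 97, 98, 97, 57, 58, 60, 60, 59, 58, 56, 57, 70, 73, 107, 111, 111, 110, 109, 108]
112 [100, 98, 99, 98, 97, 98, 98, 98, 76, 59, 60, 60, 60, 58, 56, 55, 111, 109, 109, 121, 122, 124, 123, 123]
115 [103, 98, 98, 98, 97, 79, 78, 106, 91, 60, 58, 61, 60, 59, 57, 57, 107, 121, 121, 122, 122, 122, 123, 124]
118 [76, 71, 108, 109, 112, 113, 111, 112, 110, 57, 59, 60, 60, 59, 57, 56, 90, 122, 124, 127, 127, 125, 123, 123]
121 [125, 125, 123, 123, 125, 129, 128, 127, 125, 88, 60, 60, 59, 59, 57, 56, 60, 123, 124, 124, 124, 124, 124, 123]
124 [125, 124, 122, 123, 123, 124, 125, 124, 124, 103, 58, 59, 59, 60, 57, 56, 58, 112, 122, 122, 124, 124, 124, 124]
127 [129, 130, 128, 124, 125, 126, 125, 126, 127, 125, 101, 60, 61, 59, 59, 59, 87, 122, 124, 124, 123, 122, 123, 122]
```

Call:
carry_out([
  [[255,0.03,-0.02,0.4,0,0,0],[255,0.04,-0.02,1.0,0,0,0],[255,0.04,-0.02,1.6,0,0,0],[255,0.04,-0.02,2.2,0,0,0],[255,0.04,-0.02,2.5,0,0,0],[255,0.04,-0.02,2.5,0,0,0],[255,0.04,-0.02,2.5,0,0,0]],
])

```text
time: 8.45
ee_pos: [0.5125, 0.1698, 0.2709]
eef_rot: [0.845, 0.536, -0.0, 0.0]
ft_force: [0.4, 0.1, -0.2]
width: 0.0252
```

```bash
python3 -c "
from h import *
s=r.camera('side');
crop('side',s,160,90,60,90,6,'c8.png')
go((.5121,.1698,.26))"
```

```text
(0.5121, 0.1698, 0.26) [-0.009 -0.016  0.439]
level [8.24046730e-03 2.98938660e-03 1.32213692e-06] 8.5 [0.51254965 0.16984974 0.27096745] [ 0.08737318 -0.84943966 -1.64928986] 0.02556699513785017
```

View pics/c8.png

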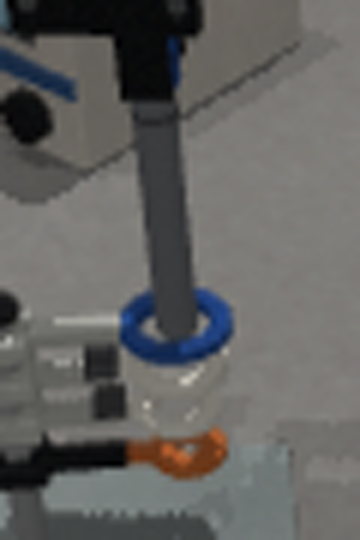

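The probe is inside the blue ring (crop 177,330; ring centre 177,318). Next is a slow descent through the white rings, watching the force.

Call:
carry_out([
  [[255,0,0,0.12,0,0,0],[255,0,-0.01,0.24,0,0,0],[255,0,-0.01,0.36,0,0,0],[255,0,-0.01,0.48,0,0,0],[255,0,-0.01,0.6,0,0,0],[255,0,-0.01,0.72,0,0,0],[255,0,-0.01,0.84,0,0,0],[255,0,-0.01,0.96,0,0,0],[255,0,-0.01,1.08,0,0,0]],
])

```text
time: 9.62
ee_pos: [0.5123, 0.1699, 0.2438]
eef_rot: [0.844, 0.536, 0.0, 0.0]
ft_force: [-0.8, -0.9, -1.1]
width: 0.0255
```

Call:
carry_out([
  [[255,0,0,0.1,0,0,0],[255,0,0,0.2,0,0,0],[255,0,0,0.3,0,0,0],[255,0,0,0.4,0,0,0],[255,0,0,0.5,0,0,0],[255,0,0,0.6,0,0,0]],
])

```text
time: 10.38
ee_pos: [0.5124, 0.1699, 0.2286]
eef_rot: [0.845, 0.536, 0.0, 0.0]
ft_force: [0.4, 0.6, -1.6]
width: 0.0256
```

Call:
carry_out([
  [[255,0,0,0.1,0,0,0],[255,0,0,0.2,0,0,0],[255,0,0,0.3,0,0,0],[255,0,0,0.4,0,0,0],[255,0,0,0.5,0,0,0],[255,0,0,0.6,0,0,0],[255,0,0,0.6,0,0,0]],
])

```text
time: 11.25
ee_pos: [0.5122, 0.1699, 0.2133]
eef_rot: [0.845, 0.536, -0.0, 0.0]
ft_force: [-0.9, -0.1, -1.5]
width: 0.0255
```

```bash
python3 -c "
from h import *
s=r.camera('side');
crop('side',s,160,90,60,90,6,'c9.png')
go((.5121,.1698,.20))"
```

```text
(0.5121, 0.1698, 0.2) [-0.004 -0.005  0.537]
level [6.12476158e-03 6.71322551e-03 3.04113717e-06] 11.3 [0.51225755 0.16984967 0.21342016] [-0.96250269 -0.33891891 -1.81312778] 0.025723901495157235
```

View pics/c9.png

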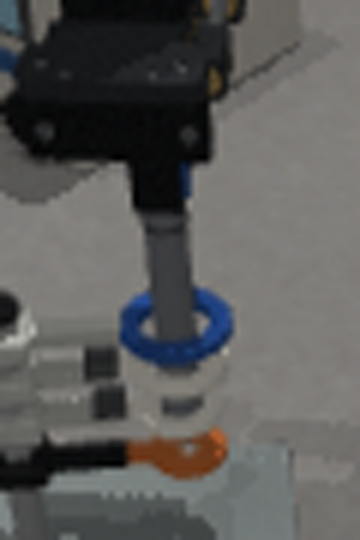

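```bash
python3 -c "
from h import *
for z in (.03,.04,.05,.06): print(z,proj('side',[.5121,.1698,z]))"
```

```text
0.03 [192.20014463 172.42230471]
0.04 [191.92681356 169.87988613]
0.05 [191.65043773 167.30914645]
0.06 [191.37096599 164.7096098 ]
```

Call:
carry_out([
  [[255,0,0,0.08,0,0,0],[255,0,0,0.16,0,0,0],[255,0,0,0.24,0,0,0],[255,0,0,0.32,0,0,0]],
])

```text
time: 11.8
ee_pos: [0.5123, 0.1699, 0.2053]
eef_rot: [0.844, 0.536, -0.0, 0.0]
ft_force: [0.1, 0.0, -0.7]
width: 0.025
```

Call:
carry_out([
  [[255,0,0,0.06,0,0,0],[255,0,0,0.12,0,0,0],[255,0,0,0.16,0,0,0]],
])

```text
time: 12.18
ee_pos: [0.5125, 0.17, 0.2016]
eef_rot: [0.844, 0.536, 0.0, 0.0]
ft_force: [-0.8, -0.5, 3.2]
width: 0.0253
```

Call:
carry_out([
  [[255,0,0,0.06,0,0,0],[255,0,0,0.12,0,0,0],[255,0,0,0.12,0,0,0]],
])

```text
time: 12.55
ee_pos: [0.5126, 0.1702, 0.1987]
eef_rot: [0.844, 0.536, 0.001, 0.0]
ft_force: [-0.2, 1.7, 4.3]
width: 0.0253
```

```bash
cat > avg.py <<'E'
from h import *
F=[];P=[]
for _ in range(8):
    s=r.read_state();F.append(s['ft_force']);P.append(s['ee_pos']);im=r.camera('side')
print(s['time'],np.mean(F,0).round(2),np.std(F,0).round(2),np.mean(P,0).round(4))
import sys
crop('side',im,160,90,60,90,6,sys.argv[1])
E
python3 avg.py c10.png
```

```text
12.9 [-0.48  0.75  4.34] [0.56 0.49 0.29] [0.5126 0.1701 0.1987]
```

View pics/c10.png

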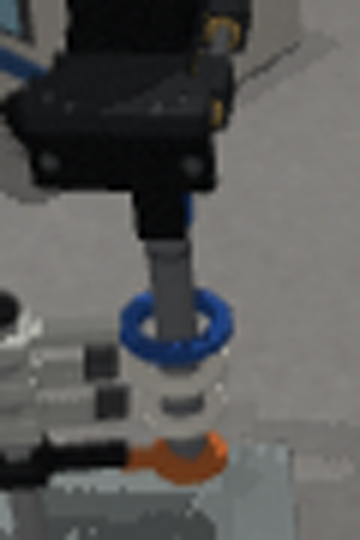

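Call:
carry_out([
  [[255,0,0,0.05,0,0,0],[255,0,0,0.1,0,0,0],[255,0,0,0.1,0,0,0],[255,0,0,0.1,0,0,0]],
])

```text
time: 13.45
ee_pos: [0.5128, 0.1702, 0.1965]
eef_rot: [0.844, 0.536, 0.001, 0.0]
ft_force: [-1.0, 0.3, 5.7]
width: 0.0251
```

```bash
python3 avg.py c11.png
```

```text
13.8 [-0.83  0.74  6.21] [0.49 0.39 0.28] [0.5128 0.1701 0.1965]
```

Call:
carry_out([
  [[255,0,0,0.03,0,0,0],[255,0,0,0.03,0,0,0],[255,0,0,0.03,0,0,0],[255,0,0,0.03,0,0,0],[255,0,0,0.03,0,0,0],[255,0,0,0.03,0,0,0],[255,0,0,0.03,0,0,0],[255,0,0,0.03,0,0,0]],
])

```text
time: 14.85
ee_pos: [0.513, 0.1702, 0.1961]
eef_rot: [0.844, 0.536, 0.001, 0.0]
ft_force: [-0.5, 0.5, 7.4]
width: 0.0253
```

```bash
python3 avg.py c12.png
```

```text
15.2 [-0.65  0.39  7.29] [0.46 0.25 0.2 ] [0.513  0.1702 0.1961]
```

Call:
carry_out([
  [[255,0,0,-0.06,0,0,0],[255,0,0,-0.12,0,0,0],[255,0,0,-0.18,0,0,0],[255,0,0,-0.23,0,0,0],[255,0,0,-0.23,0,0,0],[255,0,0,-0.23,0,0,0]],
])

```text
time: 16.0
ee_pos: [0.5128, 0.1701, 0.2017]
eef_rot: [0.844, 0.536, 0.001, 0.0]
ft_force: [-1.6, -0.3, -0.7]
width: 0.0254
```

```bash
python3 avg.py c13.png; python3 -c "
from h import *
go((.5128,.1702,.2))"
```

```text
16.35 [-0.73  0.81 -0.88] [0.59 0.58 0.48] [0.5129 0.1701 0.2017]
(0.5128, 0.1702, 0.2) [ 0.001 -0.005  0.07 ]
level [ 1.93966187e-02 -1.15475756e-02 -6.08305468e-06] 16.4 [0.51289143 0.17012937 0.20174734] [-1.08926718  0.47807101 -1.20816199] 0.025441631727445953
```

Call:
carry_out([
  [[255,0,0,0.03,0,0,0],[255,0,0,0.03,0,0,0],[255,0,0,0.03,0,0,0]],
])

```text
time: 16.77
ee_pos: [0.513, 0.1702, 0.2012]
eef_rot: [0.844, 0.536, 0.001, 0.0]
ft_force: [-1.3, 0.2, 2.1]
width: 0.0254
```

```bash
python3 avg.py c13.png
```

```text
17.125 [-0.76  0.27  2.26] [0.43 0.41 0.5 ] [0.513  0.1702 0.2012]
```

Call:
carry_out([
  [[255,0,0,-0.01,0,0,0],[255,0,0,-0.01,0,0,0],[172,0,0,-0.01,0,0,0],[165,0,0,-0.01,0,0,0],[155,0,0,-0.01,0,0,0],[140,0,0,-0.01,0,0,0],[115,0,0,-0.01,0,0,0],[80,0,0,-0.01,0,0,0],[40,0,0,-0.01,0,0,0],[40,0,0,-0.01,0,0,0],[40,0,0,-0.01,0,0,0]],
])

```text
time: 18.55
ee_pos: [0.513, 0.1702, 0.2013]
eef_rot: [0.845, 0.536, 0.001, 0.0]
ft_force: [0.5, 0.4, 0.3]
width: 0.0722
```

```bash
python3 avg.py c14.png
```

```text
18.9 [-0.11 -0.05 -0.03] [0.48 0.43 0.48] [0.513  0.1702 0.2013]
```

View pics/c14.png

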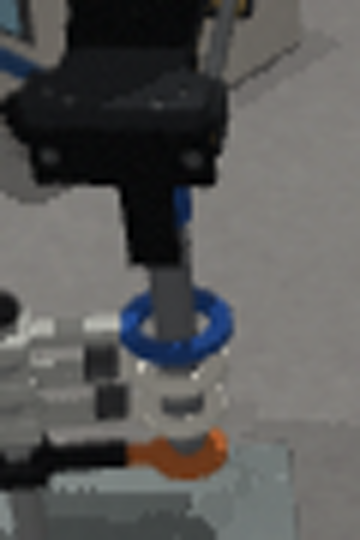

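Released: the tip sits in the orange ring (crop 188,440) and the rod is upright. The force on the tool reads 0. Now I'm withdrawing straight up.

Call:
carry_out([
  [[40,0,0,-0.3,0,0,0],[40,0,0,-0.9,0,0,0],[40,0,0,-1.7,0,0,0],[40,0,0,-2.6,0,0,0],[40,0,0,-3.6,0,0,0],[40,0,0,-4.6,0,0,0],[40,0,0,-5.4,0,0,0],[40,0,0,-5.6,0,0,0],[40,0,0,-5.6,0,0,0],[40,0,0,-5.6,0,0,0]],
])

```text
time: 20.2
ee_pos: [0.5124, 0.1701, 0.3406]
eef_rot: [0.844, 0.536, 0.0, 0.0]
ft_force: [-0.4, -0.5, 0.9]
width: 0.0735
```

```bash
python3 avg.py c15.png; python3 -c "
from h import *
s=r.camera('side');cv2.imwrite('pics/side_end.png',s);crop('side',s,130,80,130,100,6,'c16.png')
for z in (.205,.235): print(proj('side',[.5125,.17,z]))"
```

```text
20.55 [-0.27 -0.12  0.38] [0.42 0.43 0.36] [0.5125 0.1701 0.3408]
[187.05534907 123.38373468]
[186.04046259 113.92161275]
```

View pics/c16.png

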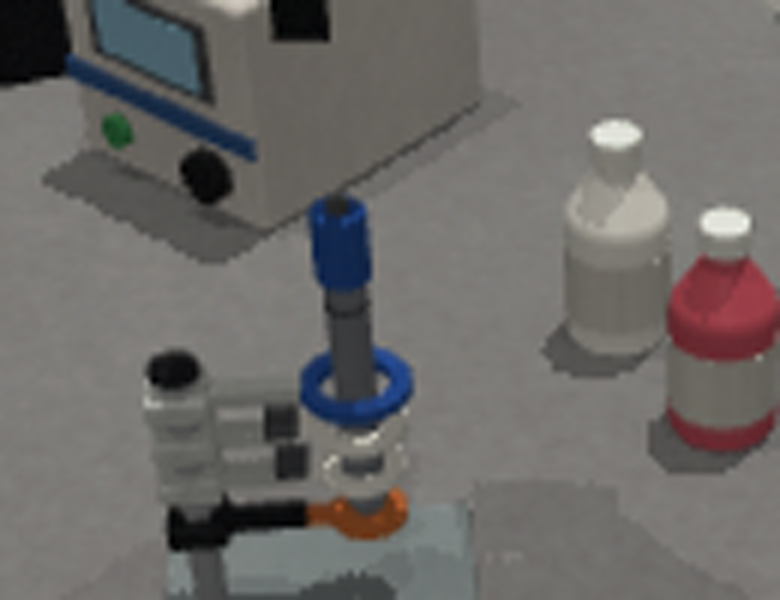

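View pics/side_end.png

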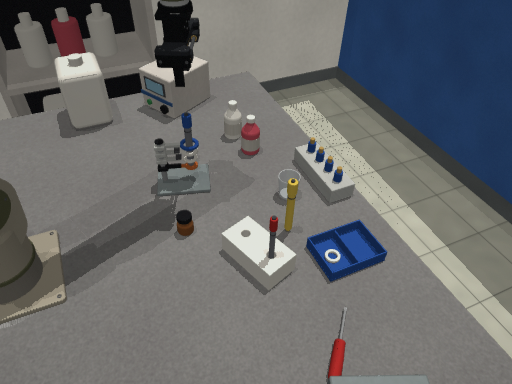

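```bash
python3 -c "
from h import *
print(r.close_job())"
```

```text
the job is handed in; nothing more can be done
None
```

The blue-capped probe now stands at rest in the column, seated in the orange ring, and I handed the job in at about 20.6 s.

- **Descent:** I lowered it through the blue ring and both white rings with no clear drag in the force readings. It met the orange ring with the tip about 59 mm above the table.
- **Press:** I pressed for about 1.3 s at a mean wrist reading of 7.3 N. Adding an estimated 1 N for the probe's weight, that is roughly 8 N on the column. The highest reading was 7.4 N, well below the 20 N limit, though I only saw readings at the end of each move and during pauses.
- **Release:** While easing off, the force jumped between -0.9 and +2.3 N over half a millimetre, which I took to be ring friction. I released between the two; the wrist then read about 0 N, and I withdrew straight up.
- **Last look:** The side picture shows the probe upright in the column, with its cap near pixel (186, 114), where the rings' axis should be. The other things look unmoved by eye in the side view. I took no final top picture.

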